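# Count to the third slot and shelve the tag carton

### The arm

A 7-joint arm with a two-finger parallel gripper is mounted at the origin on the work surface. World frame = base frame: x ahead of the robot, y to its left, z up, the work surface at z = 0. Lengths are in m, angles in rad, forces in N, time in s.
With the tool pointing down it reaches from about 0.425 to 1.025 m from the base axis. Payload 3.6 kg.
Tool frame: the origin (TCP) lies between the finger pads; the fingertips stand r.tcp_to_tips ahead of it and the grasp point (between the pads) is the TCP (r.tcp_to_tips is the distance from the TCP to the fingertips, in m); x points along the fingers, z is the direction in which the jaws open and shut, and the axes are right-handed (so a half turn about x gives the same grasp; the last joint's range is limited). The gripper opens to 85 mm and grips with 20 to 120 N. Pads are 22 mm wide; open, the fingers measure 114 mm over their backs; the gripper's body (76 mm by 85 mm) begins 54 mm behind the grasp point. The pads swing forward as they close: fully open they stand 13 mm farther back than shut.
Start: joints at [-1.413, 0.591, 0.048, 1.609, -0.033, 0.943, -0.034], TCP at [0.18, 0.702, 0.25] pointing down, gripper open.
Joint ranges: [-2.69, 2.69], [-0.47, 2.24], [-1.27, 1.36], [0.19, 2.51], [-1.53, 4.68], [0.08, 2.07], [-3.09, 3.09]. Speed limits (rad/s): [2.57, 2.57, 3.14, 3.14, 3.14, 3.14, 3.14].

### API

Orientations are given as a unit quaternion [x, y, z, w].
In Python, from bench import r, camera, recognise gives the robot as it stands. The module is installed in compiled form; this text tells all that it offers.
- The arm moves only by the tool carry_out, never from a script. Its argument "series" is one flat list of numbers, 5 for each row, row after row: the finger opening in cm, from 0 to 8.54, then the shift along the tool's x, y, z in cm, then the turn about the tool's x in degrees. A call has 1 to 20 rows; each row is the pose to reach, as a shift and turn from the pose commanded when the call began, along the tool's axes at that moment; what a row does not reach only later rows make up. A row lasts 1/12 s, in which the tool goes at most 41.7 mm and 7.16 degrees, less where a joint would pass 70% of its speed; a pose out of reach is approached as far as the arm can. A call with a gripper value outside its range is refused whole. The fingers move at their own pace and stop on an object; "force" is the grip in N (left out, the last holds). Time passes only in rows, so rows that repeat a pose let the fingers close. It gives the time, the measured TCP pose, the force and the opening at its end, in the units of the state.
- r.sense(): the state, without advancing time (a new reading comes with each control period).
- camera(name): name is "scene" or "top"; returns a dict with "pixels" (480x640x3 uint8, blue, green, red), "camera_matrix" (3x3 intrinsics, pixels), "view" (4x4, takes a point from world to camera coordinates). Camera axes: x right, y up, looking along -z (the intrinsics and any distortion apply to the point x, -y, -z); pixel columns grow to the right and rows downward; lengths in m; the calibration is good to about 2 mm. A picture is of the moment at which its call begins. There is no depth.
- r.close_job(): hands the job in, once; it reports no verdict.
Trained networks look in a picture, given as the dict that the camera call returned (one of the last four; its "shot" number tells which), for a name from the list of things; names that differ only in an ending like _2 or _b are one class to them, and where a whole thing is asked for, a point or a joint stands for the part that bears it (a point fixed in the world has none). Each returns a list of dicts, best first, with "p" (0 to 1); they miss things now and then, are a little off and sometimes report something else, mostly with a low value. They report only what shows in the picture. A call takes as long as a camera call. They do not tell look-alikes from the thing itself.
- recognise(picture, target): "position" ([x, y, z] in m, in world coordinates, good to about 4 mm: the middle of the surface that is visible of it).
The state is a dict: "clock": time; "joints": joint angles; "joint_velocities": joint speeds; "joint_efforts": joint torques, N m; "eef_pos": TCP position; "tool_rot": TCP orientation; "force": force on the tool from outside, world axes, zero at the start; "moment": the same for the moment, N m; "gripper_width": finger opening in m.
Only numpy, scipy, OpenCV 4.12 (cv2) and the standard library are available. Lean on these libraries where they do the work, as an engineer would, in place of code of your own. Each camera call takes 0.05 s, during which the arm holds its last target. There are 200 camera calls.

### The job

Starting at the end of the divider rack where the tall white header board stands, count along the rack's top rail with a fingertip, touching the rail over the first, the second and then the third slot. Then push the carton of gift tags along the counter into that third slot until it is fully home against the back panel, and draw back. Only push the carton, never lift it or tip it over, and leave the tin and the stamp where they are.

Things in the scene. Friction and masses are not known exactly. Their poses are not given: they have to be found in the camera images.
- rack: Fixed grey divider rack, 54 mm high. Origin: centre of underside; x points from open front to back, z up; turned up to 0.2 rad. Seven dividers 4 mm thick, 44 mm high, 50 mm apart in y, make six empty floorless slots 46 mm wide, centred at y = 125, 75, 25, -25, -75, -125 mm. Divider fronts at x = -50 mm, 26 mm high back panel's inner face at x = +35 mm: slots are 85 mm deep
- header: Fixed plain white upright board, 56 mm deep, 6 mm thick, top 100 mm above the counter, on a grey foot 60 x 22 x 12 mm, just outside one end of the rack: at y = +172 or -172 mm (varies), x = -10 mm in the rack's frame. It marks the end from which slots are counted. Origin: centre of its underside
- stub: Fixed low grey block, 60 x 22 x 30 mm, just outside the rack's other end, 172 mm from its centre. Origin: centre of its underside
- carton: Loose cardboard carton with a white paper band, 90 mm long (x), 34 wide (y), 36 high, 0.08 to 0.17 kg; lies on the counter before the rack, its length within 0.25 rad of the rack's x; slides at about 1 N. Origin: centre of its underside. Fully home, its far end meets the back panel: its centre is at x = -10 mm in the rack's frame, its near end 5 mm proud of the divider fronts
- tin: Loose round tin, 56 mm across, 65 mm high, bystander. Origin: centre of its underside
- stamp: Loose dark turned wooden hand stamp, 42 mm across, 70 mm high, bystander. Origin: centre of its underside
- rail1: The piece of the rack's fixed aluminium top rail over one slot, 20 (x) x 46 (y) x 8 mm; number 1 of six counted from the rack's +y end (y = +125 mm in the rack's frame). Origin: centre of its top face, 54 mm above the counter, at x = -10 mm in the rack's frame, axes as the rack's. The six pieces and the divider tops between form one flat top
- rail2: The piece of the rack's fixed aluminium top rail over one slot, 20 (x) x 46 (y) x 8 mm; number 2 of six counted from the rack's +y end (y = +75 mm in the rack's frame). Origin: centre of its top face, 54 mm above the counter, at x = -10 mm in the rack's frame, axes as the rack's. The six pieces and the divider tops between form one flat top
- rail3: The piece of the rack's fixed aluminium top rail over one slot, 20 (x) x 46 (y) x 8 mm; number 3 of six counted from the rack's +y end (y = +25 mm in the rack's frame). Origin: centre of its top face, 54 mm above the counter, at x = -10 mm in the rack's frame, axes as the rack's. The six pieces and the divider tops between form one flat top
- rail4: The piece of the rack's fixed aluminium top rail over one slot, 20 (x) x 46 (y) x 8 mm; number 4 of six counted from the rack's +y end (y = -25 mm in the rack's frame). Origin: centre of its top face, 54 mm above the counter, at x = -10 mm in the rack's frame, axes as the rack's. The six pieces and the divider tops between form one flat top
- rail5: The piece of the rack's fixed aluminium top rail over one slot, 20 (x) x 46 (y) x 8 mm; number 5 of six counted from the rack's +y end (y = -75 mm in the rack's frame). Origin: centre of its top face, 54 mm above the counter, at x = -10 mm in the rack's frame, axes as the rack's. The six pieces and the divider tops between form one flat top
- rail6: The piece of the rack's fixed aluminium top rail over one slot, 20 (x) x 46 (y) x 8 mm; number 6 of six counted from the rack's +y end (y = -125 mm in the rack's frame). Origin: centre of its top face, 54 mm above the counter, at x = -10 mm in the rack's frame, axes as the rack's. The six pieces and the divider tops between form one flat top
Mind the look-alikes: they are no part of the job. Of the things that look like the header, take the one that is farthest from the robot's base at the start.

How it is judged:
On the way, in this order (a step that is already met when the one before it is completed fails the run):
1. a fingertip touches the rail over the first slot from the header board (((y of header in the frame of rack above 0.1 m and contact force between the fingers and rail1 above 0.3 N) or (y of header in the frame of rack below -0.1 m and contact force between the fingers and rail6 above 0.3 N))), for 0.05 s.
2. a fingertip touches the rail over the second slot from the header board (((y of header in the frame of rack above 0.1 m and contact force between the fingers and rail2 above 0.3 N) or (y of header in the frame of rack below -0.1 m and contact force between the fingers and rail5 above 0.3 N))), for 0.05 s.
3. a fingertip touches the rail over the third slot from the header board (((y of header in the frame of rack above 0.1 m and contact force between the fingers and rail3 above 0.3 N) or (y of header in the frame of rack below -0.1 m and contact force between the fingers and rail4 above 0.3 N))), for 0.05 s.
4. the carton is pushed home in the third slot (((y of header in the frame of rack above 0.1 m and y of carton in the frame of rack between 0.015 and 0.035 m) or (y of header in the frame of rack below -0.1 m and y of carton in the frame of rack between -0.035 and -0.015 m)) and x of carton in the frame of rack between -0.016 and -0.004 m and angle between the x axis of carton and the x axis of rack, either way round below 0.17 rad and angle between carton's own z axis and vertical below 0.1 rad and height (world z) of carton below 0.004 m), for 0.2 s.
At the end, for the whole second after the job is handed in: The carton lies flat on the counter in the third slot from the header board, its centre within 10 mm of the slot's middle, within 6 mm of fully home against the back panel, within 0.17 rad of the slot's direction, at rest and let go; tin and stamp are within 30 mm of where they stood (all of step 4 and linear speed of carton below 0.01 m/s and distance of each of tin, stamp from where it was at the start of the episode below 0.03 m); the robot touches nothing.
It fails at once if the carton is lifted off the counter (its underside's centre over 12 mm up) (height (world z) of carton above 0.012 m).
It fails at once if the carton is tipped (over 0.5 rad) (angle between carton's own z axis and vertical above 0.5 rad).
It fails at once if the tin or stamp is moved over 30 mm or tipped (distance of any of tin, stamp from where it was at the start of the episode above 0.03 m or angle between any of tin, stamp's own z axis and vertical above 0.5 rad).
It also fails if it takes over 72 s, if anything falls off the work surface, if the arm or the gripper's body presses on something with over 40 N, if the wrist force passes 120 N, or if a joint passes its speed limit or range.

## Working session

There is one attempt and no reset: what is moved stays moved. The work goes in short steps, Python scripts to look and compute and a tool call to move; the robot and the scene stay as the last step left them, time stands still between calls to the robot, and variables do not carry over. Pictures are saved under pics/ and viewed, about 8 in all and at most 12, crops included, and the job is handed in when it is done.

Besides the shell and the picture viewer there is one more tool, called after "Emit:" as name(argument=value, ...) on one line, values as JSON. carry_out: Moves the arm, as the interface text tells. Its arguments: {"type":"object","properties":{"series":{"type":"array"},"force":{"type":"number"}},"required":["series"]}

```bash
mkdir -p pics
python3 - <<'E'
from bench import r, camera, recognise
import cv2, numpy as np
s=r.sense(); print({k:np.round(v,3).tolist() for k,v in s.items()}, r.tcp_to_tips)
for n in("top","scene"):
    c=camera(n); cv2.imwrite(f"pics/{n}0.png",c["pixels"]); print(n,np.round(c["camera_matrix"],1).tolist(),np.round(c["view"],3).tolist())
    for t in("rack","header","stub","carton","tin","stamp"):
        print(t,[(round(d["p"],2),np.round(d["position"],3).tolist()) for d in recognise(c,t)])
E
```

```text
{'clock': 0.0, 'joints': [-1.414, 0.592, 0.048, 1.61, -0.033, 0.943, -0.034], 'joint_velocities': [-0.0, -0.0, 0.003, -0.0, -0.0, -0.001, -0.001], 'joint_efforts': [0.0, -54.869, 1.547, -19.812, 0.009, 0.009, 0.0], 'eef_pos': [0.18, 0.702, 0.249], 'tool_rot': [-0.434, 0.559, 0.433, 0.558], 'force': [0.239, 0.383, 0.393], 'moment': [-0.001, -0.022, -0.004], 'gripper_width': 0.085} 0.019
top [[484.2, 0.0, 315.8], [0.0, 484.2, 244.0], [0.0, 0.0, 1.0]] [[0.02, -1.0, 0.012, 0.008], [0.989, 0.022, 0.148, -0.591], [-0.148, 0.008, 0.989, -0.849], [0.0, 0.0, 0.0, 1.0]]
rack [(0.71, [0.635, 0.084, 0.042])]
header [(0.93, [0.507, -0.047, 0.043]), (0.86, [0.502, -0.153, 0.051]), (0.76, [0.643, -0.088, 0.046]), (0.63, [0.503, -0.254, 0.055])]
stub [(0.63, [0.602, 0.246, 0.03]), (0.62, [0.635, -0.044, 0.058])]
carton [(0.62, [0.492, 0.147, 0.039])]
tin [(0.65, [0.608, -0.189, 0.065])]
stamp [(0.91, [0.487, 0.32, 0.024])]
scene [[471.0, 0.0, 317.4], [0.0, 471.0, 236.0], [0.0, 0.0, 1.0]] [[0.884, 0.468, -0.001, -0.538], [-0.375, 0.71, 0.596, 0.181], [0.28, -0.527, 0.803, -1.096], [0.0, 0.0, 0.0, 1.0]]
rack [(0.89, [0.638, 0.079, 0.03]), (0.34, [0.498, 0.145, 0.036])]
header [(0.91, [0.517, -0.052, 0.052]), (0.74, [0.652, -0.095, 0.048]), (0.67, [0.508, -0.158, 0.049]), (0.62, [0.509, -0.258, 0.052])]
stub []
carton [(0.7, [0.498, 0.141, 0.038])]
tin [(0.69, [0.624, -0.208, 0.065])]
stamp [(0.82, [0.487, 0.316, 0.024])]
```

View pics/top0.png

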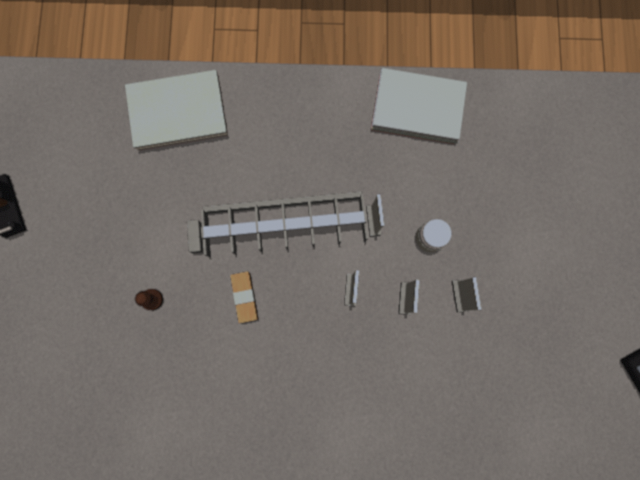

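View pics/scene0.png

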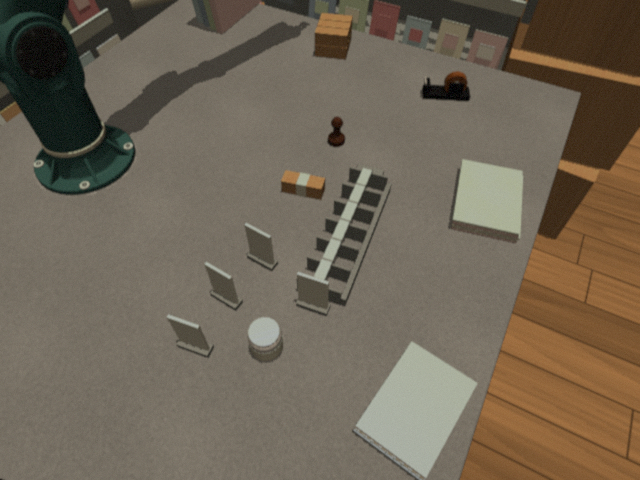

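The top view shows four white boards, at (376,215), (352,288), (410,298) and (467,295). Only the first stands at the rack's end and is farthest from the base, so counting starts at the rack's −y end: rails 6, 5, 4. The carton is at (244,297), the stamp at (150,299) and the tin at (435,236). Next I rectify the view, confirm the header in a crop and fit the poses.

```bash
cat > h.py <<'E'
from bench import r, camera, recognise
import cv2, numpy as np
from scipy.spatial.transform import Rotation as R
def P(c):
    F=np.diag([1,-1,-1.]); return c["camera_matrix"]@F@c["view"][:3]
def proj(c,X):
    q=np.c_[np.atleast_2d(X),np.ones(len(np.atleast_2d(X)))]@P(c).T; return q[:,:2]/q[:,2:]
# rectified view of plane z: 2 px/mm; row down = -x, col right = -y
X1,Y1=0.75,0.36
def rect(c,z,s=1000.,w=560,h=380):
    p=P(c); H=np.c_[p[:,0],p[:,1],p[:,2]*z+p[:,3]]
    A=np.array([[0,-1/s,X1],[-1/s,0,Y1],[0,0,1]])
    return cv2.warpPerspective(c["pixels"],H@A,(w,h),flags=cv2.INTER_CUBIC|cv2.WARP_INVERSE_MAP)
def box(m,s=1000.):
    n,l,st,_=cv2.connectedComponentsWithStats(m.astype(np.uint8)); i=1+np.argmax(st[1:,4])
    ys,xs=np.where(l==i); b=cv2.minAreaRect(np.c_[xs,ys].astype(np.float32))
    pts=cv2.boxPoints(b); W=np.c_[X1-pts[:,1]/s,Y1-pts[:,0]/s]
    c=W.mean(0); e=[W[1]-W[0],W[2]-W[1]]; L=[np.linalg.norm(v) for v in e]; k=int(np.argmax(L)); d=e[k]/L[k]
    return c,d,sorted(L)
def carton(c):
    im=rect(c,0.036); g=im.astype(int); m=(g[...,2]-g[...,0]>50)&(g[...,2]>130)
    m=cv2.morphologyEx(m.astype(np.uint8),cv2.MORPH_CLOSE,np.ones((31,31)))
    ct,d,L=box(m); d=d*np.sign(d[0]); return ct,np.arctan2(d[1],d[0]),L
def tool():
    s=r.sense(); M=R.from_quat(s["tool_rot"]).as_matrix(); return s,M
E
python3 - <<'E'
from h import *
c=camera("top"); im=rect(c,0.054); cv2.imwrite("pics/rect.png",cv2.resize(im,None,fx=1.4,fy=1.4))
g=im.astype(int); hsv=cv2.cvtColor(im,cv2.COLOR_BGR2HSV)
m=(g.min(2)>140); m[:, 470:]=0
print("rail px",g[160:175,300].tolist()[::4])
print("rail",box(m)); print("carton",carton(c))
s,M=tool(); print(np.round(M,3).tolist())
E
```

```text
rail px [[107, 111, 116], [106, 109, 115], [106, 110, 116], [110, 114, 119]]
rail (array([0.62885976, 0.05526222], dtype=float32), array([ 0.11043091, -0.99388385], dtype=float32), [np.float32(0.018994216), np.float32(0.047375128)])
carton (array([0.49193087, 0.15153551], dtype=float32), np.float32(0.2208285), [np.float32(0.032457516), np.float32(0.08843179)])
[[0.0, -0.969, 0.248], [0.0, 0.248, 0.969], [-1.0, -0.0, 0.0]]
```

View pics/rect.png

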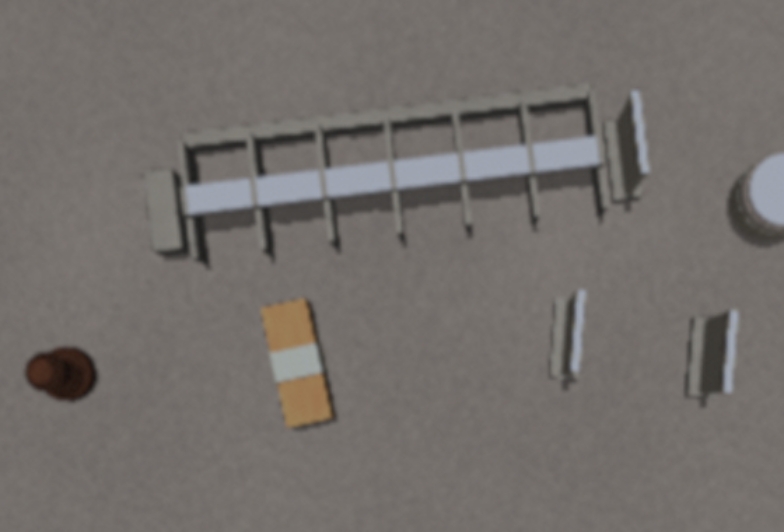

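The crop confirms it: the header at (630,150) closes the right, −y end of the rack. The rails to count are at (565,155), (495,163) and (428,170), and the carton at (297,362) goes under the last.

```bash
cat >> h.py <<'E'
def rackpose(c):
    im=rect(c,0.054); m=(im.min(2)>140); m[:,440:]=0
    m=cv2.morphologyEx(m.astype(np.uint8),cv2.MORPH_CLOSE,np.ones((1,9)))
    ct,d,L=box(m); d=d*np.sign(d[1]); yaw=np.arctan2(-d[0],d[1])
    return ct+0.010*np.array([np.cos(yaw),np.sin(yaw)]),yaw,L
def pt(o,yaw,x,y): return o+np.array([[np.cos(yaw),-np.sin(yaw)],[np.sin(yaw),np.cos(yaw)]])@[x,y]
E
python3 - <<'E'
from h import *
c=camera("top")
o,yaw,L=rackpose(c); print(o,yaw,L)
for y in(-.125,-.075,-.025): print("rail",pt(o,yaw,-.01,y))
c2=camera("scene")
for n in(4,5,6):
  for cc in(c,c2): print(n,[(round(d["p"],2),np.round(d["position"],3).tolist()) for d in recognise(cc,f"rail{n}")][:6])
# verify pixel agreement in scene camera
q=proj(c2,[[*pt(o,yaw,a,b),.054] for a,b in((-.02,-.148),(0,-.148),(-.02,.148),(0,.148))])
i2=cv2.resize(c2["pixels"][140:320,220:420],None,fx=4,fy=4,interpolation=cv2.INTER_CUBIC)[:600]
i2=cv2.resize(c2["pixels"][150:300,260:420],None,fx=4,fy=4,interpolation=cv2.INTER_CUBIC)
for p in q: cv2.circle(i2,tuple(int(v) for v in (p-[260,150])*4),3,(0,0,255),-1)
cv2.imwrite("pics/s2.png",i2)
s,M=tool(); t=s["eef_pos"]
for y in(-.125,-.075,-.025):
    w=np.r_[pt(o,yaw,-.01,y),.12]; print("shift cm",np.round(M.T@(w-t)*100,2))
E
```

```text
[0.6356649  0.08136851] 0.120623715 [np.float32(0.019373346), np.float32(0.29682747)]
rail [ 0.64077897 -0.04392652]
rail [0.6347624  0.00571017]
rail [0.62874583 0.05534685]
4 [(0.87, [0.621, 0.103, 0.057]), (0.66, [0.633, 0.004, 0.059]), (0.59, [0.617, 0.153, 0.051]), (0.58, [0.638, -0.046, 0.054]), (0.53, [0.609, 0.208, 0.053]), (0.51, [0.631, 0.055, 0.056])]
4 [(0.76, [0.645, -0.043, 0.054]), (0.69, [0.636, 0.001, 0.058]), (0.62, [0.632, 0.05, 0.053]), (0.6, [0.617, 0.149, 0.052]), (0.57, [0.614, 0.207, 0.054]), (0.51, [0.63, 0.106, 0.052])]
5 [(0.87, [0.621, 0.103, 0.057]), (0.66, [0.633, 0.004, 0.059]), (0.59, [0.617, 0.153, 0.051]), (0.58, [0.638, -0.046, 0.054]), (0.53, [0.609, 0.208, 0.053]), (0.51, [0.631, 0.055, 0.056])]
5 [(0.76, [0.645, -0.043, 0.054]), (0.69, [0.636, 0.001, 0.058]), (0.62, [0.632, 0.05, 0.053]), (0.6, [0.617, 0.149, 0.052]), (0.57, [0.614, 0.207, 0.054]), (0.51, [0.63, 0.106, 0.052])]
6 [(0.87, [0.621, 0.103, 0.057]), (0.66, [0.633, 0.004, 0.059]), (0.59, [0.617, 0.153, 0.051]), (0.58, [0.638, -0.046, 0.054]), (0.53, [0.609, 0.208, 0.053]), (0.51, [0.631, 0.055, 0.056])]
6 [(0.76, [0.645, -0.043, 0.054]), (0.69, [0.636, 0.001, 0.058]), (0.62, [0.632, 0.05, 0.053]), (0.6, [0.617, 0.149, 0.052]), (0.57, [0.614, 0.207, 0.054]), (0.51, [0.63, 0.106, 0.052])]
shift cm [ 13.03 -63.16 -60.85]
shift cm [ 13.03 -61.35 -56.19]
shift cm [ 13.03 -59.53 -51.53]
```

View pics/s2.png

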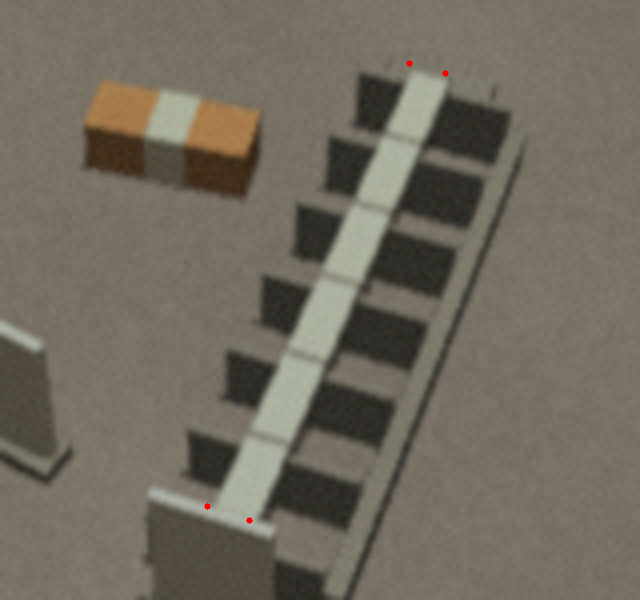

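Rack pose: origin about (0.636, 0.081), yaw 0.12 rad. First I move over rail 6 with the fingers shut.

Emit:
carry_out(series=[0,8,-63.1,-60.8,-21.3,0,8,-63.1,-60.8,-21.3,0,8,-63.1,-60.8,-21.3,0,8,-63.1,-60.8,-21.3,0,8,-63.1,-60.8,-21.3,0,8,-63.1,-60.8,-21.3,0,8,-63.1,-60.8,-21.3,0,8,-63.1,-60.8,-21.3,0,8,-63.1,-60.8,-21.3,0,8,-63.1,-60.8,-21.3,0,8,-63.1,-60.8,-21.3,0,8,-63.1,-60.8,-21.3,0,8,-63.1,-60.8,-21.3,0,8,-63.1,-60.8,-21.3,0,8,-63.1,-60.8,-21.3,0,8,-63.1,-60.8,-21.3,0,8,-63.1,-60.8,-21.3,0,8,-63.1,-60.8,-21.3,0,8,-63.1,-60.8,-21.3,0,8,-63.1,-60.8,-21.3], force=20)

```text
clock: 2.82
eef_pos: [0.617, -0.0058, 0.1746]
tool_rot: [0.529, -0.469, -0.529, -0.469]
force: [0.2, 0.1, -0.6]
gripper_width: -0.0
```

```bash
cat > st.py <<'E'
from h import *
import sys
O=np.array([.6365,.0812]);Y=.12
def show(*W):
    s,M=tool(); print(round(s["clock"],2),np.round(s["eef_pos"],4),"a",round(float(np.arctan2(-M[0,2],M[1,2])),4),"F",np.round(s["force"],2),"w",round(float(s["gripper_width"]),4), "tilt",np.round(M[:,0],3))
    for w in W: print(np.round(w,4),"cm",np.round(M.T@(np.array(w)-s["eef_pos"])*100,2))
E
python3 -c "
from st import *
show(*[[*pt(O,Y,-.01,y),.085] for y in(-.125,-.075,-.025)])"
```

```text
2.82 [ 0.617  -0.0058  0.1746] a 0.1208 F [ 0.22  0.09 -0.58] w -0.0 tilt [ 0.001  0.    -1.   ]
[ 0.6415 -0.0441  0.085 ] cm [ 8.97 -1.97 -4.1 ]
[0.6356 0.0055 0.085 ] cm [ 8.97 -1.97  0.9 ]
[0.6296 0.0552 0.085 ] cm [ 8.97 -1.97  5.9 ]
```

Emit:
carry_out(series=[0,4,-2,-4.1,0,0,7.5,-2,-4.1,0,0,8,-2,-4.1,0,0,8.3,-2,-4.1,0,0,8.6,-2,-4.1,0,0,8.6,-2,-4.1,0])

```text
clock: 3.32
eef_pos: [0.6407, -0.0398, 0.0892]
tool_rot: [-0.53, 0.468, 0.53, 0.469]
force: [-0.6, -0.6, 0.1]
gripper_width: -0.0002
```

```bash
python3 -c "
from st import *
show([*pt(O,Y,-.01,-.125),.075])"
```

```text
3.32 [ 0.6407 -0.0398  0.0892] a 0.1236 F [-0.64 -0.61  0.15] w -0.0002 tilt [ 0.     0.001 -1.   ]
[ 0.6415 -0.0441  0.075 ] cm [ 1.42 -0.03 -0.44]
```

Emit:
carry_out(series=[0,0.5,0,-0.3,0,0,0.9,0,-0.3,0,0,1.1,0,-0.3,0,0,1.3,0,-0.3,0,0,1.4,0,-0.3,0,0,1.5,0,-0.3,0,0,1.5,0,-0.3,0])

```text
clock: 3.9
eef_pos: [0.641, -0.045, 0.0735]
tool_rot: [-0.529, 0.469, 0.529, 0.469]
force: [0.1, 0.2, -0.2]
gripper_width: -0.0003
```

```bash
python3 -c "
from st import *
show([*pt(O,Y,-.01,-.125),.072])"
```

```text
3.9 [ 0.641  -0.045   0.0735] a 0.121 F [ 0.05  0.18 -0.18] w -0.0003 tilt [-0.  0. -1.]
[ 0.6415 -0.0441  0.072 ] cm [ 0.15 -0.06  0.08]
```

Emit:
carry_out(series=[0,0.05,0,0,0,0,0.1,0,0,0,0,0.15,0,0,0,0,0.2,0,0,0,0,0.2,0,0,0])

```text
clock: 4.32
eef_pos: [0.6412, -0.045, 0.0731]
tool_rot: [0.529, -0.469, -0.529, -0.469]
force: [-3.4, -0.6, 9.3]
gripper_width: -0.0002
```

Contact at 9 N on rail 6. Next is the second rail.

Emit:
carry_out(series=[0,-0.8,0,0,0,0,-1.5,0,0,0,0,-1.5,0,2.5,0,0,-1.5,0,5,0,0,-1.5,0,5,0,0,-1.0,0,5,0,0,-0.5,0,5,0,0,-0.2,0,5,0,0,-0.1,0,5,0,0,0,0,5,0,0,0,0,5,0,0,0,0,5,0])

```text
clock: 5.32
eef_pos: [0.6349, 0.0031, 0.0731]
tool_rot: [-0.529, 0.47, 0.529, 0.469]
force: [-3.9, 0.5, 13.9]
gripper_width: -0.0001
```

```bash
python3 -c "
from st import *
show([*pt(O,Y,-.01,-.075),.073],[*pt(O,Y,-.01,-.025),.073])"
```

```text
5.32 [0.6349 0.0031 0.0731] a 0.1187 F [-3.94  0.5  13.89] w -0.0001 tilt [-0.001 -0.001 -1.   ]
[0.6356 0.0055 0.073 ] cm [ 0.01 -0.09  0.24]
[0.6296 0.0552 0.073 ] cm [ 0.01 -0.09  5.24]
```

Emit:
carry_out(series=[0,-0.8,0,0,0,0,-1.5,0,0,0,0,-1.5,0,2.5,0,0,-1.5,0,5.2,0,0,-1.5,0,5.2,0,0,-1.0,0,5.2,0,0,-0.5,0,5.2,0,0,-0.2,0,5.2,0,0,-0.1,0,5.2,0,0,0,0,5.2,0,0,0,0,5.2,0,0,0,0,5.2,0])

```text
clock: 6.32
eef_pos: [0.6286, 0.0542, 0.0731]
tool_rot: [-0.529, 0.47, 0.529, 0.469]
force: [-4.8, 0.4, 14.4]
gripper_width: 0.0
```

```bash
python3 -c "
from st import *
c,a=np.array([.492,.1515]),.221
show([*pt(O,Y,-.01,-.025),.073],[*pt(c,a,-.085,0),.12])"
```

```text
6.32 [0.6286 0.0542 0.0731] a 0.1183 F [-4.85  0.42 14.45] w 0.0 tilt [-0.001 -0.001 -1.   ]
[0.6296 0.0552 0.073 ] cm [ 0.01 -0.11  0.09]
[0.4091 0.1329 0.12  ] cm [-4.67 20.88 10.4 ]
```

All three rails are counted. Next I straddle the carton loosely, without gripping, to push it sideways to the front of the slot.

```bash
python3 -c "
from st import *
show([.492,.1515,.12],[.492,.1515,.028])"
```

```text
6.32 [0.6286 0.0542 0.0731] a 0.1183 F [-4.85  0.42 14.45] w 0.0 tilt [-0.001 -0.001 -1.   ]
[0.492  0.1515 0.12  ] cm [-4.69 12.42 11.27]
[0.492  0.1515 0.028 ] cm [ 4.51 12.41 11.28]
```

Emit:
carry_out(series=[0,-2,0,0,0,4.6,-5,1,1,0,4.6,-5,4,3,-3,4.6,-5,8,6,-5.9,4.6,-5,12.4,11.3,-5.9,4.6,-5,12.4,11.3,-5.9,4.6,-5,12.4,11.3,-5.9,4.6,-5,12.4,11.3,-5.9])

```text
clock: 6.98
eef_pos: [0.4905, 0.1538, 0.1212]
tool_rot: [-0.553, 0.441, 0.554, 0.44]
force: [1.1, -0.5, -0.4]
gripper_width: 0.0463
```

```bash
python3 -c "
from st import *
show([.492,.1515,.12],[.492,.1515,.028])"
```

```text
6.98 [0.4905 0.1538 0.1212] a 0.2266 F [ 1.14 -0.45 -0.4 ] w 0.0463 tilt [-0.002 -0.    -1.   ]
[0.492  0.1515 0.12  ] cm [ 0.12 -0.09 -0.26]
[0.492  0.1515 0.028 ] cm [ 9.32 -0.11 -0.26]
```

Emit:
carry_out(series=[4.6,0,0,0,0,4.6,3,0,0,0,4.6,6,0,0,0,4.6,8,0,0,0,4.6,9.0,0,0,0,4.6,9.3,0,0,0,4.6,9.3,0,0,0,4.6,9.3,0,0,0])

```text
clock: 7.65
eef_pos: [0.4932, 0.1529, 0.0291]
tool_rot: [0.553, -0.441, -0.552, -0.442]
force: [-0.9, 1.2, 0.8]
gripper_width: 0.0458
```

Run:
```python
from st import *
c=camera("top"); print(carton(c))
cv2.imwrite("pics/t3.png",cv2.resize(c["pixels"][180:340,140:400],None,fx=3,fy=3,interpolation=cv2.INTER_CUBIC))
show([*pt(O,Y,-.135,-.019),.028])
```

```text
(array([0.534     , 0.14750001], dtype=float32), np.float32(-0.0), [np.float32(0.0069999993), np.float32(0.008000016)])
7.7 [0.4932 0.1532 0.0294] a 0.2229 F [ 0.41 -0.14 -0.42] w 0.0461 tilt [ 0.002  0.    -1.   ]
[0.5047 0.0462 0.028 ] cm [  0.14   1.24 -10.69]
```

View pics/t3.png

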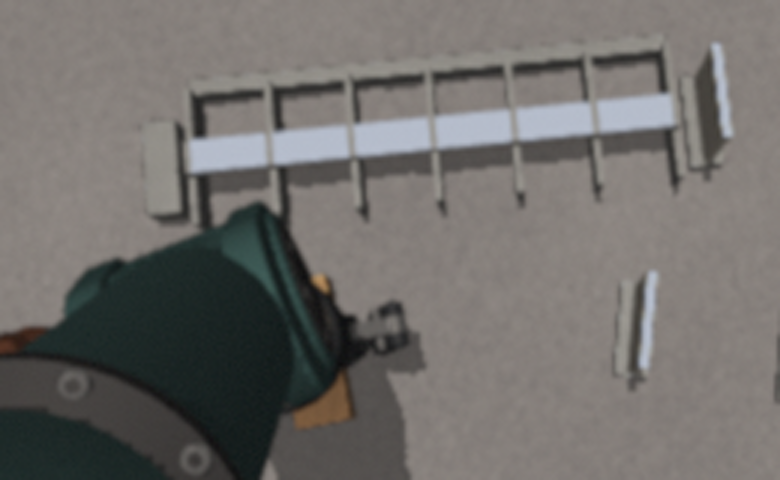

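The top view shows the gripper straddling the carton, whose ends show at (320,285) and (325,400), with no contact force. Now I push it sideways.

Emit:
carry_out(series=[4.6,0,0.1,-0.4,0,4.6,0,0.1,-0.9,0,4.6,0,0.2,-1.6,0.5,4.6,0,0.3,-2.4,1,4.6,0,0.4,-3.2,1.7,4.6,0,0.5,-4.0,2.4,4.6,0,0.6,-4.8,3.1,4.6,0,0.7,-5.6,3.8,4.6,0,0.8,-6.4,4.5,4.6,0,0.9,-7.2,5.2,4.6,0,1.0,-8.0,5.9,4.6,0,1.05,-8.7,5.9,4.6,0,1.1,-9.3,5.9,4.6,0,1.15,-9.8,5.9,4.6,0,1.2,-10.2,5.9,4.6,0,1.25,-10.5,5.9,4.6,0,1.25,-10.7,5.9,4.6,0,1.25,-10.7,5.9])

```text
clock: 9.2
eef_pos: [0.5035, 0.0457, 0.0285]
tool_rot: [0.529, -0.469, -0.529, -0.469]
force: [0.8, 0.3, 1.1]
gripper_width: 0.0459
```

```bash
python3 -c "
from st import *
show([*pt(O,Y,-.135,-.019),.028],[*pt(O,Y,-.196,-.019),.12])"
```

```text
9.2 [0.5035 0.0457 0.0285] a 0.1204 F [0.76 0.28 1.07] w 0.0459 tilt [-0. -0. -1.]
[0.5047 0.0462 0.028 ] cm [ 0.05 -0.12  0.03]
[0.4442 0.0389 0.12  ] cm [-9.15  5.98  0.03]
```

Emit:
carry_out(series=[4.6,0,0,0.3,0,4.6,-2,0,0.3,0,4.6,-5,0,0.3,0,4.6,-9,0,0,0,0,-9,3,0,0,0,-9,6,0,0,0,-9,6,0,0,0,-9,6,0,0,0,-9,6,0,0])

```text
clock: 9.95
eef_pos: [0.4445, 0.0395, 0.1187]
tool_rot: [0.53, -0.468, -0.529, -0.469]
force: [0.2, 0.1, -0.1]
gripper_width: -0.0003
```

Run:
```python
from st import *
c=camera("top"); ct,a,L=carton(c); print(ct,a,L)
d=ct-O; print("rack frame",pt(np.zeros(2),-Y,*d), a-Y)
c2=camera("scene")
for cc in(c,c2): print([(round(d["p"],2),np.round(d["position"],3).tolist()) for d in recognise(cc,"carton")])
A=cv2.resize(c["pixels"][180:340,160:400],None,fx=2.5,fy=2.5); B=cv2.resize(c2["pixels"][140:300,230:410],None,fx=2.5,fy=2.5)
cv2.imwrite("pics/t4.png",cv2.resize(np.hstack([A,B]),(790,300)))
show()
```

```text
[0.53081536 0.05647691] -1.4464424 [np.float32(0.03200095), np.float32(0.03299325)]
rack frame [-0.10788428 -0.01189355] -1.5664424
[(0.84, [0.518, 0.054, 0.038])]
[(0.79, [0.509, 0.044, 0.038])]
10.15 [0.4453 0.0394 0.1184] a 0.1212 F [ 0.22  0.39 -0.4 ] w -0.0001 tilt [ 0.001  0.    -1.   ]
```

View pics/t4.png

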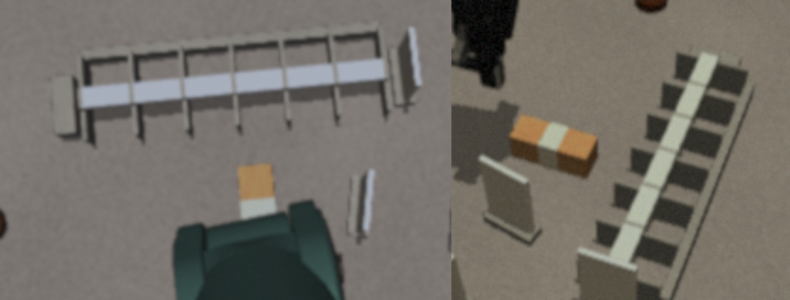

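The top crop shows the carton's far half at (257,190). It sits a little left of the third slot's line, which is at about (270,190). I check that in the scene camera.

```bash
cat >> h.py <<'E'
def carton_s(c):
    """scene camera: fit carton model silhouette (8-corner hull) to the colour mask"""
    from scipy.optimize import minimize
    g=c["pixels"].astype(int); m=((g[...,2]-g[...,0]>45)).astype(np.uint8); m[:150]=0; m[300:]=0; m[:,:230]=0; m[:,420:]=0
    m=cv2.morphologyEx(m,cv2.MORPH_CLOSE,np.ones((21,21))); 
    n,l,st,_=cv2.connectedComponentsWithStats(m); m=(l==1+np.argmax(st[1:,4])).astype(np.uint8)
    k=8; y0,x0=150,230; mb=cv2.resize(m[150:300,230:420]*255,None,fx=k,fy=k,interpolation=cv2.INTER_LINEAR)>127
    def f(v):
        C=[[*pt(v[:2],v[2],a,b),z] for a in(-.045,.045) for b in(-.017,.017) for z in(0,.036)]
        q=((proj(c,C)-[x0,y0]+.5)*k); h=cv2.convexHull(q.astype(np.float32)); im=np.zeros(mb.shape,np.uint8); cv2.fillConvexPoly(im,np.round(h).astype(np.int32),1)
        return (im.astype(bool)^mb).sum()/mb.sum()
    best=min((minimize(f,[.505,.045,a],method="Nelder-Mead",options=dict(initial_simplex=np.array([[.505,.045,a],[.52,.045,a],[.505,.06,a],[.505,.045,a+.1]]))) for a in(.05,.15)),key=lambda s:s.fun)
    return best.x,best.fun
E
python3 - <<'E'
from st import *
c=camera("scene"); v,e=carton_s(c); print(v,e); print("rack",pt(np.zeros(2),-Y,*(v[:2]-O)),v[2]-Y)
from scipy.optimize import minimize
# rail fit in the scene camera the same way: bright strip, mask visible
p=P(c); im=rect(c,.054); cv2.imwrite("pics/rs.png",im)
m=(im.min(2)>135); m[:,:130]=0; m[:,400:]=0; m[:90]=0;m[170:]=0
m=cv2.morphologyEx(m.astype(np.uint8),cv2.MORPH_CLOSE,np.ones((3,9)));ct,d,L=box(m);print("rail scene",ct,d,L)
E
```

```text
[ 0.49478485  0.06253995 -0.03479442] 0.7368730808597749
rack [-0.14292986 -0.00156082] -0.1547944200145917
rail scene [0.6260532  0.09188481] [ 0.12084711 -0.9926711 ] [np.float32(0.019879362), np.float32(0.26612225)]
```

View pics/rs.png

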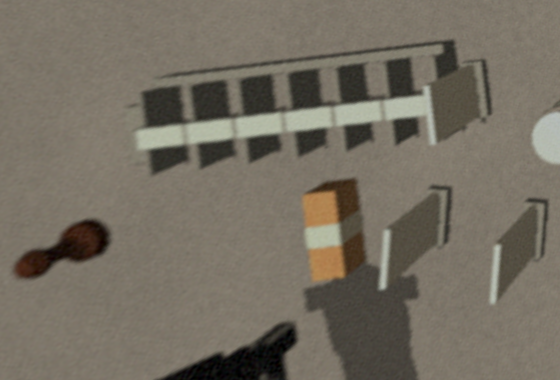

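Run:
```python
from st import *
c=camera("scene"); im=rect(c,.036); g=im.astype(int)
m=(g[...,2]-g[...,0]>50)&(g[...,2]>150); m[:,:200]=0
m=cv2.morphologyEx(m.astype(np.uint8),cv2.MORPH_CLOSE,np.ones((31,5)))
ct,d,L=box(m); d*=np.sign(d[0]); print(ct,np.arctan2(d[1],d[0]),L,"rack",pt(np.zeros(2),-Y,*(ct-O)))
```

```text
[0.5054084  0.05010286] 0.12219495 [np.float32(0.033258922), np.float32(0.08845825)] rack [-0.13387157 -0.01518025]
```

The two cameras agree: the carton is at rack y ≈ −0.013. I had the sign of the pad offset wrong, since the trailing pad leaves the carton +6 mm from the tool. I straddle it again and push 12 mm further.

```bash
python3 -c "
from st import *
show([*pt(O,Y,-.135,-.0135),.12],[*pt(O,Y,-.135,-.031),.028])"
```

```text
10.25 [0.4448 0.0392 0.1184] a 0.121 F [-0.6   0.3  -0.49] w -0.0001 tilt [ 0.  0. -1.]
[0.5041 0.0516 0.12  ] cm [-0.16 -6.03  0.52]
[0.5062 0.0343 0.028 ] cm [ 9.04 -6.03 -1.23]
```

Emit:
carry_out(series=[4.6,0,-3,0.3,0,4.6,0,-6,0.5,0,4.6,0,-6,0.5,0,4.6,0,-6,0.5,0,4.6,3,-6,0.5,0,4.6,6,-6,0.5,0,4.6,8.3,-6,0.5,0,4.6,9,-6,0.5,0,4.6,9,-6,0.5,0,4.6,9,-6,0.2,0,4.6,9,-6,-0.2,0,4.6,9,-6,-0.6,0,4.6,9,-6,-1.0,0,4.6,9,-6,-1.25,0,4.6,9,-6,-1.25,0,4.6,9,-6,-1.25,0])

```text
clock: 11.58
eef_pos: [0.5054, 0.0334, 0.029]
tool_rot: [0.529, -0.469, -0.529, -0.469]
force: [0.1, 0.3, 0.7]
gripper_width: 0.0463
```

```bash
python3 -c "
from st import *
show([*pt(O,Y,-.135,-.031),.028],[*pt(O,Y,-.196,-.025),.12])"
```

```text
11.58 [0.5054 0.0334 0.029 ] a 0.1202 F [0.15 0.27 0.66] w 0.0463 tilt [ 0.001 -0.    -1.   ]
[0.5062 0.0343 0.028 ] cm [ 0.1  -0.08  0.07]
[0.4449 0.0329 0.12  ] cm [-9.11  6.01  0.67]
```

Emit:
carry_out(series=[4.6,0,0,0.3,0,4.6,-2,0,0.3,0,4.6,-5,0,0.3,0,4.6,-9,0,0.5,0,0,-9,3,0.6,0,0,-9,6,0.6,0,0,-9,6,0.6,0,0,-9,6,0.6,0,0,-9,6,0.6,0])

```text
clock: 12.33
eef_pos: [0.4453, 0.033, 0.1187]
tool_rot: [0.53, -0.468, -0.529, -0.469]
force: [1.1, 0.8, -0.2]
gripper_width: -0.0002
```

```bash
cat > look.py <<'E'
from st import *
c=camera("scene"); im=rect(c,.036); g=im.astype(int)
m=(g[...,2]-g[...,0]>50)&(g[...,2]>150); m[:,:200]=0
m=cv2.morphologyEx(m.astype(np.uint8),cv2.MORPH_CLOSE,np.ones((31,5)))
ct,d,L=box(m); d*=np.sign(d[0]); print("scene",ct,np.arctan2(d[1],d[0])-Y,L,"rack",pt(np.zeros(2),-Y,*(ct-O)))
t=camera("top"); ct,a,L=carton(t); print("top",L,"rack",pt(np.zeros(2),-Y,*(ct-O)),(a-Y+np.pi/4)%(np.pi/2)-np.pi/4)
E
python3 - <<'E'
from look import *
show([*pt(O,Y,-.200,-.025),.12],[*pt(O,Y,-.068,-.025),.03])
E
```

```text
scene [0.50729376 0.03711309] 0.00246118 [np.float32(0.033012412), np.float32(0.08895953)] rack [-0.13355481 -0.02830231]
top [np.float32(0.03218979), np.float32(0.03289081)] rack [-0.1074723  -0.02468755] -0.0028891563
12.43 [0.4462 0.0331 0.1185] a 0.1213 F [ 0.15 -0.62 -0.21] w -0.0001 tilt [ 0.001  0.    -1.   ]
[0.4409 0.0324 0.12  ] cm [-0.15  0.53  0.  ]
[0.572  0.0482 0.03  ] cm [  8.87 -12.65  -0.02]
```

Well aligned: y ≈ −0.025 and yaw error ≈ 0. Now I go down behind the carton and push forward.

Emit:
carry_out(series=[0,0,0.3,0,0,0,3,0.3,0,0,0,6,0.3,0,0,0,8.3,0.3,0,0,0,8.9,0.3,0,0,0,8.9,0.3,0,0,0,8.9,0,0,0,0,8.9,-0.5,0,0,0,8.9,-1.1,0,0,0,8.9,-1.8,0,0,0,8.9,-2.5,0,0,0,8.9,-3.2,0,0,0,8.9,-3.9,0,0,0,8.9,-4.5,0,0,0,8.9,-4.8,0,0,0,8.9,-4.8,0,0])

```text
clock: 13.77
eef_pos: [0.4943, 0.0387, 0.0296]
tool_rot: [0.53, -0.468, -0.529, -0.47]
force: [-0.5, 0.9, 0.5]
gripper_width: 0.0005
```

Run:
```python
from look import *
show([*pt(O,Y,-.068,-.025),.03])
```

```text
scene [0.5568362  0.04339249] -0.0028910264 [np.float32(0.033533454), np.float32(0.077115215)] rack [-0.08361694 -0.02799889]
top [np.float32(0.030264493), np.float32(0.03336532)] rack [-0.06243152 -0.02465736] 0.0043553114
13.87 [0.4932 0.0385 0.0295] a 0.1209 F [ 0.28  0.31 -0.3 ] w 0.0001 tilt [ 0.001  0.    -1.   ]
[0.572  0.0482 0.03  ] cm [-0.04 -7.94  0.01]
```

Tracking straight. I continue to just short of home.

Emit:
carry_out(series=[0,0,-0.5,0,0,0,0,-1.1,0,0,0,0,-1.8,0,0,0,0,-2.5,0,0,0,0,-3.2,0,0,0,0,-3.9,0,0,0,0,-4.6,0,0,0,0,-5.3,0,0,0,0,-6.0,0,0,0,0,-6.5,0,0,0,0,-7.0,0,0,0,0,-7.3,0,0,0,0,-7.5,0,0,0,0,-7.5,0,0,0,0,-7.5,0,0])

```text
clock: 15.12
eef_pos: [0.5674, 0.0475, 0.0296]
tool_rot: [0.53, -0.469, -0.529, -0.469]
force: [0.1, 0.3, 0.4]
gripper_width: -0.0005
```

Run:
```python
from st import *
show([*pt(O,Y,-.066,-.025),.03])
c=camera("scene");t=camera("top")
for cc in(c,t): print([(round(d["p"],2),np.round(d["position"],3).tolist()) for d in recognise(cc,"carton")])
A=cv2.resize(t["pixels"][180:300,190:390],None,fx=2,fy=2,interpolation=2); B=cv2.resize(c["pixels"][150:310,270:400],None,fx=3.5,fy=3.5,interpolation=2)
A=cv2.copyMakeBorder(A,0,B.shape[0]-A.shape[0],0,0,cv2.BORDER_CONSTANT) if B.shape[0]>A.shape[0] else A
cv2.imwrite("pics/f1.png",np.hstack([A,B])[:600,:]); print(np.hstack([A,B]).shape)
```

```text
15.12 [0.5674 0.0475 0.0296] a 0.121 F [0.13 0.32 0.39] w -0.0005 tilt [ 0.001  0.    -1.   ]
[0.574  0.0485 0.03  ] cm [-0.04 -0.66  0.01]
[(0.84, [0.613, 0.055, 0.035])]
[]
(560, 855, 3)
```

View pics/f1.png

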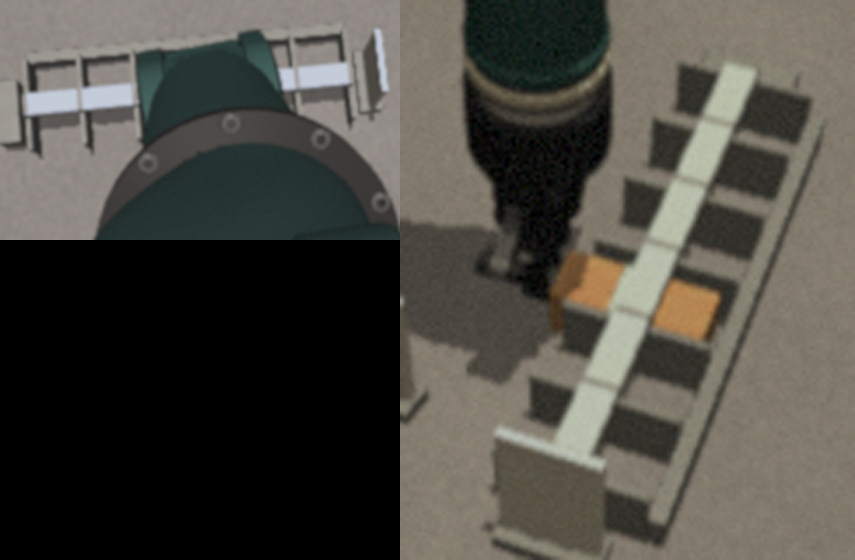

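The scene crop shows the carton under the third rail from the header, its far end at (700,315), a few mm short of the panel. Now I creep forward until the force rises.

Emit:
carry_out(series=[0,0,-0.15,0,0,0,0,-0.3,0,0,0,0,-0.45,0,0,0,0,-0.55,0,0,0,0,-0.6,0,0,0,0,-0.6,0,0])

```text
clock: 15.82
eef_pos: [0.5734, 0.0483, 0.0295]
tool_rot: [0.53, -0.469, -0.529, -0.469]
force: [0.0, -0.7, -0.8]
gripper_width: -0.0
```

```bash
python3 -c "
from st import *
show([*pt(O,Y,-.066,-.025),.03])"
```

```text
15.82 [0.5734 0.0483 0.0295] a 0.121 F [ 0.03 -0.72 -0.76] w -0.0 tilt [ 0.001  0.    -1.   ]
[0.574  0.0485 0.03  ] cm [-0.05 -0.06  0.02]
```

No panel contact yet, so I creep on in small steps.

Emit:
carry_out(series=[0,0,-0.1,0,0,0,0,-0.15,0,0,0,0,-0.2,0,0,0,0,-0.2,0,0,0,0,-0.2,0,0])

```text
clock: 16.23
eef_pos: [0.5747, 0.0484, 0.0295]
tool_rot: [-0.529, 0.469, 0.529, 0.469]
force: [-1.0, 0.7, 0.5]
gripper_width: 0.0003
```

Emit:
carry_out(series=[0,0,-0.1,0,0,0,0,-0.15,0,0,0,0,-0.2,0,0,0,0,-0.2,0,0,0,0,-0.2,0,0])

```text
clock: 16.65
eef_pos: [0.5747, 0.0484, 0.0294]
tool_rot: [-0.528, 0.47, 0.53, 0.468]
force: [-6.3, -1.1, 3.3]
gripper_width: 0.0
```

Run:
```python
from st import *
show([*pt(O,Y,-.066,-.025),.03])
c=camera("scene"); im=rect(c,.036); g=im.astype(int)
m=(g[...,2]-g[...,0]>50)&(g[...,2]>130); m[:,:200]=0
ys,xs=np.where(m); W=np.c_[X1-ys/1000-O[0],Y1-xs/1000-O[1]]@np.array([[np.cos(Y),-np.sin(Y)],[np.sin(Y),np.cos(Y)]])
print("rack x range",np.percentile(W[:,0],[1,99]),"y",np.percentile(W[:,1],[1,99]))
cv2.imwrite("pics/f2.png",cv2.resize(c["pixels"][190:260,300:400],None,fx=7,fy=7,interpolation=2))
```

```text
16.65 [0.5747 0.0484 0.0294] a 0.121 F [-6.29 -1.07  3.29] w 0.0 tilt [-0.004 -0.001 -1.   ]
[0.574  0.0485 0.03  ] cm [-0.06  0.07  0.02]
rack x range [-0.0404098  0.0353103] y [-0.0454502  -0.01194993]
```

View pics/f2.png

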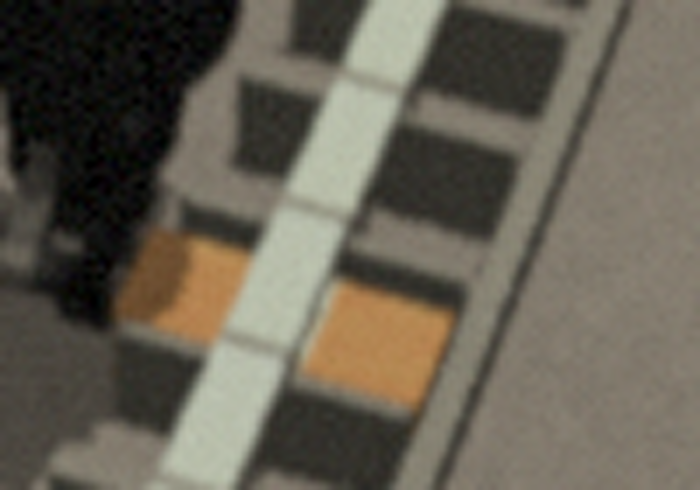

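The crop shows the carton's far edge, (450,310) to (415,410), against the panel. The TCP has stalled with 6 N on it, so the carton is home. I draw straight back and up.

Emit:
carry_out(series=[0,0,0.5,0,0,0,0,1.5,0,0,0,0,3,0,0,0,0,5,0,0,0,0,7,0,0,0,0,8,0,0,0,-3,8,0,0,0,-6,8,0,0,0,-10,8,0,0,0,-14,8,0,0,0,-16,8,0,0,0,-16,8,4,0,0,-16,8,8,0,0,-16,8,12,0,0,-16,8,16,0,0,-16,8,20,0,0,-16,8,20,0,0,-16,8,20,0])

```text
clock: 18.2
eef_pos: [0.4732, 0.2416, 0.1899]
tool_rot: [-0.531, 0.466, 0.531, 0.468]
force: [-0.4, -1.0, -0.4]
gripper_width: 0.0
```

Run:
```python
from st import *
show()
for n in("scene","top"):
    c=camera(n); g=rect(c,.036).astype(int)
    m=(g[...,2]-g[...,0]>50)&(g[...,2]>130); m[:,:200]=0; m[:,400:]=0
    ys,xs=np.where(m); W=np.c_[X1-ys/1000-O[0],Y1-xs/1000-O[1]]@np.array([[np.cos(Y),-np.sin(Y)],[np.sin(Y),np.cos(Y)]])
    print(n,"rack x",np.percentile(W[:,0],[1,99]),"y",np.percentile(W[:,1],[1,99]))
    for t in("tin","stamp"): print(t,[np.round(d["position"],3).tolist() for d in recognise(c,t)][:1])
cv2.imwrite("pics/f3.png",cv2.resize(c["pixels"][170:330,120:460],None,fx=2.3,fy=2.3,interpolation=2))
```

```text
18.2 [0.4732 0.2416 0.1899] a 0.1277 F [-0.36 -0.95 -0.35] w 0.0 tilt [ 0.002  0.003 -1.   ]
scene rack x [-0.0529468  0.034915 ] y [-0.04531163 -0.01226693]
tin [[0.624, -0.21, 0.065]]
stamp [[0.485, 0.318, 0.026]]
top rack x [-0.05505109  0.03213985] y [-0.04043379 -0.00849044]
tin [[0.611, -0.194, 0.067]]
stamp [[0.64, -0.043, 0.057]]
```

View pics/f3.png

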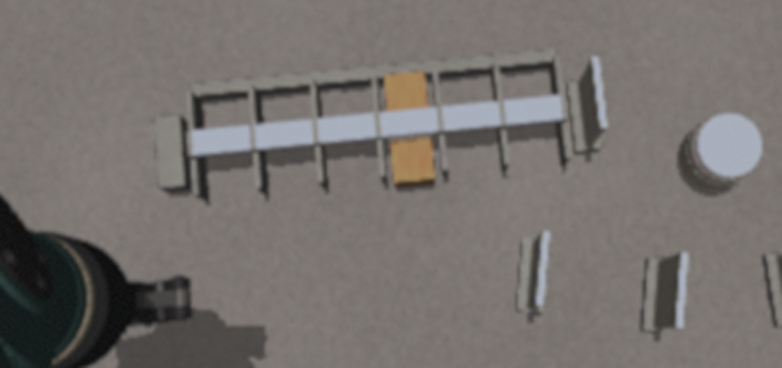

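The top view shows the carton at (410,128), in the third slot from the header at (595,95) and against the back panel. The arm is clear and the tin stands where it was.

```bash
python3 -c "
from st import *
show(); print(r.close_job())"
```

```text
18.5 [0.4739 0.2356 0.1895] a 0.1177 F [ 0.57 -0.14 -0.4 ] w -0.0003 tilt [ 0.    -0.001 -1.   ]
the job is handed in; nothing more can be done
None
```

The carton is fully home in the third slot from the header board, and I handed the job in at 18.5 s. No verdict was reported.

- **Counting:** I took the board farthest from the base as the header; it stands at the rack's −y end. With the fingers shut I touched rails 6, 5 and 4 in turn, at about 9 to 14 N each.
- **Pushing:** I straddled the carton loosely and pushed it sideways in two goes. The first stopped 12 mm short because I had the sign of the pad offset wrong. Then I pushed it in from behind until it stalled against the back panel at about 6 N, and drew back.

**Last checks:**
- **Carton:** its ends are at about x = −54 and +34 mm in the rack's frame, where −55 and +35 mm is fully home. The sideways centre is y ≈ −24 mm from the top camera and −29 mm from the scene camera; the slot's middle is −25 mm. The two cameras disagree by about 4 mm, but both are within the 10 mm limit.
- **Tin and stamp:** the tin's position is unchanged to within about 6 mm. The stamp is unchanged in the scene camera. In the final top picture the arm's side of the view was covered, and the network's only "stamp" there was a false hit on the rack rail, so the top camera could not confirm it.
- **Arm:** it stood clear of everything, with no contact force.

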